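# Put the mixed-up hand sanders back with their own sandpaper

### The arm

A 6-joint arm with a two-finger parallel gripper is mounted at the origin on the work surface. World frame = base frame: x ahead of the robot, y to its left, z up, the work surface at z = 0. Lengths are in mm, angles in rad, forces in N, time in s.
With the tool pointing down it reaches from about 275 to 750 mm from the base axis. Payload 10.2 kg.
Tool frame: the origin (TCP) lies on the centre line of the jaws, within the pads' length; the fingertips stand 17 mm ahead of it and the grasp point (between the pads) lies 2 mm behind it; z points along the fingers, y is the line along which they close (so a half turn about z gives the same grasp; the last joint's range is limited). The gripper opens to 85 mm and grips with 20 to 120 N. Pads are 22 mm wide; open, the fingers measure 114 mm over their backs; the gripper's body (76 mm by 85 mm) begins 54 mm behind the grasp point. The pads swing forward as they close: fully open they stand 13 mm farther back than shut.
Start: joints at [0.928, 0.313, 1.498, -0, 1.331, -0.223], TCP at [213.991, 479.415, 248.294] pointing down, gripper open.
Joint ranges: [-2.94, 2.94], [-0.97, 2.17], [0.19, 2.56], [-1.23, 4.37], [0.02, 3.11], [-2.88, 2.88]. Speed limits (rad/s): [2.39, 2.39, 3.01, 3.14, 3.14, 3.14].

### API

Orientations are given as a unit quaternion [w, x, y, z].
In Python, from rig import ctrl gives the robot as it stands. The module is installed in compiled form; this text tells all that it offers.
- The arm moves only by the shell command python3 -m jog 'ROWS' [FORCE]. ROWS is JSON, a list of rows, each an object with "delta_pos": the shift along the world's x, y, z in mm, a list of three; "angular": the turn, a rotation vector about the world's x, y, z in rad, a list of three; "fingers": the opening, from 0 (shut) to 1 (fully open). In form: [{"delta_pos": [tx, ty, tz], "angular": [rx, ry, rz], "fingers": fingers}, ...]. A call has 1 to 10 rows; each row is the pose to reach, as a shift and turn from the pose commanded when the call began; what a row does not reach only later rows make up. A row lasts 1/8 s, in which the tool goes at most 62.5 mm and 10.7 degrees, less where a joint would pass 70% of its speed; a pose out of reach is approached as far as the arm can. A call with a gripper value outside its range is refused whole. The fingers move at their own pace and stop on an object; FORCE is the grip in N (left out, the last holds). Time passes only in rows, so rows that repeat a pose let the fingers close. It gives the time, the measured TCP pose, the force, the opening and the grip force at its end, in the units of the state.
- ctrl.sense(): the state, without advancing time (a new reading comes with each control period).
- ctrl.capture(name): name is "scene" or "top" or "wrist"; returns a dict with "pixels" (400x640x3 uint8, blue, green, red), "fx", "fy", "cx", "cy" (pixels), "R" (3x3) and "t" (3): a world point X has camera coordinates R X + t. Camera axes: x right, y down, z forward; pixel columns grow to the right and rows downward; lengths in mm; the calibration is good to about 2 mm. The wrist camera is an equidistant fisheye: a pixel r from the principal point sees the ray r / f radians off the axis. A picture is of the moment at which its call begins. There is no depth.
- ctrl.finish_job(): hands the job in; it is judged then, once.
The state is a dict: "time_s": time; "joints": joint angles; "dq": joint speeds; "tau": joint torques, N m; "eef_pos": TCP position; "ee_rot": TCP orientation; "force": force on the tool from outside, world axes, zero at the start; "wrist_torque": the same for the moment, N m; "grip_width": opening from 0.0 (shut) to 1.0 (fully open); "grip_force": force on a finger pad.
Only numpy, scipy, OpenCV 4.12 (cv2) and the standard library are available. Lean on these libraries where they do the work, as an engineer would, in place of code of your own. Each camera call takes 0.05 s, during which the arm holds its last target. There are 200 camera calls.

### The job

The three hand sanders have been put back on one another's boards: move them round so that each stands upright in the middle of the grey pad on the board that holds sandpaper of its own outline (round, oblong, triangular). To make room, first park one of them on the pad of the spare board, the one with no sandpaper, and let go of it there; the spare pad must be empty again when you finish. Do not disturb the orbital sander, the glue bottle or the brush.

Things in the scene. Friction and masses are not known exactly. Their poses are not given: they have to be found in the camera images.
- sander_round_mid (a point): Loose hand sander, 64 mm high, 0.13 to 0.25 kg: round 84 mm blue sole 16 mm thick, above it a black grip (16 to 64 mm above the underside), a knob 36 mm in diameter at its foot, 40 mm at 34 to 58 mm height, narrower at the top. Point: on the middle axis, half-way up (32 mm); z up. Starts on another sander's pad.
- sander_oblong_mid (a point): Loose hand sander, 64 mm high, 0.13 to 0.25 kg: oblong 96 x 62 mm blue sole 16 mm thick, above it a black grip (16 to 64 mm above the underside), a bar 80 mm long, 30 mm wide; sole and bar lie lengthwise along x (pinch along y). Point: on the middle axis, half-way up (32 mm); z up. Starts on another sander's pad.
- sander_delta_mid (a point): Loose hand sander, 64 mm high, 0.13 to 0.25 kg: triangular (rounded corners 50 mm, sides 30 mm from the middle; x to a corner) blue sole 16 mm thick, above it a black grip (16 to 64 mm above the underside), an oval 60 mm long (x), 34 mm wide (y; pinch along y). Point: on the middle axis, half-way up (32 mm); z up. Starts on another sander's pad.
- spot_round (a point): Middle of the top of the grey felt pad (106 x 104 mm, top 14 mm above the table) on a fixed plywood board (235 x 112 mm). z up, x along the board, away from the robot, to its sandpaper: round discs of 84 mm, brown, a fixed stack 6 mm high, its middle 120 mm from this point. Home of the round sander; another sander stands here at the start.
- spot_oblong (a point): Middle of the top of the grey felt pad (106 x 104 mm, top 14 mm above the table) on a fixed plywood board (235 x 112 mm). z up, x along the board, away from the robot, to its sandpaper: oblong sheets of 96 x 62 mm, lying across, brown, a fixed stack 6 mm high, its middle 120 mm from this point. Home of the oblong sander; another sander stands here at the start.
- spot_delta (a point): Middle of the top of the grey felt pad (106 x 104 mm, top 14 mm above the table) on a fixed plywood board (235 x 112 mm). z up, x along the board, away from the robot, to its sandpaper: rounded triangles as large as that sander's sole, brown, a fixed stack 6 mm high, its middle 120 mm from this point. Home of the triangular sander; another sander stands here at the start.
- spot_spare (a point): Middle of the top of the grey felt pad (106 x 104 mm, top 14 mm above the table) on a fixed plywood board (235 x 112 mm). z up, x along the board, away from the robot, to its bare half: the spare board, without sandpaper. No sander stands here at the start.
- orbital_sander: Bystander, loose: electric orbital sander, 125 mm round yellowish sole, blue body, 124 mm high, standing to the left of the boards. Origin under its middle.
- glue_bottle: Bystander, loose: glue bottle, 60 mm in diameter, 170 mm high, standing to the left, nearer the robot than the orbital sander. Origin under its middle.
- bench_brush: Bystander, loose: wooden bench brush with dark bristles, about 260 mm long, 43 mm high, lying to the right of the boards. Origin under the middle of the bristles, handle to its -x.
Not all that is in view belongs to the job. What is shaped like the part that bears sander_delta_mid but turquoise is not meant.

How it is judged:
By the outcome, as a careful person would: the job done as asked, in the order asked, and still so for the second after the job is handed in, with the robot touching nothing.
It also fails if it takes over 106 s, if anything falls off the work surface, if the arm or the gripper's body presses on something with over 40 N, if the wrist force passes 120 N, or if a joint passes its speed limit or range.

## Working session

There is one attempt and no reset: what is moved stays moved. The work goes in short steps, Python scripts to look and compute and a shell command to move; the robot and the scene stay as the last step left them, time stands still between calls to the robot, and variables do not carry over. Pictures are saved under pics/ and viewed, at most 14 in all, crops included, and the job is handed in when it is done.

```bash
mkdir -p pics; cat > h.py <<'E'
import numpy as np, cv2
from rig import ctrl
def snap(n,f):
    c=ctrl.capture(n); cv2.imwrite('pics/'+f+'.png',c['pixels']); np.savez('pics/'+f,**c); return c
def w(f,u,v,z):
    c=np.load('pics/'+f+'.npz'); R,t=c['R'],c['t']
    d=R.T@np.array([(u-c['cx'])/c['fx'],(v-c['cy'])/c['fy'],1]); o=-R.T@t
    return o+d*(z-o[2])/d[2]
E
python3 - <<'E'
from h import *
c=snap('top','top0'); s=snap('scene','sc0')
print(c['R'],c['t'],c['fx']); print(ctrl.sense())
E
```

```text
[[-0.01978372 -0.99969511 -0.01477436]
 [-0.99611994  0.02097612 -0.08546972]
 [ 0.08575357  0.01302613 -0.99623122]] [  -2.53653473  452.48551164 1241.06543276] 387.52100466661653
{'time_s': 0.1, 'joints': array([ 9.27613583e-01,  3.13375518e-01,  1.49835569e+00, -3.77383561e-05,
        1.33097984e+00, -2.23427236e-01]), 'dq': array([-1.92118841e-03, -2.65483528e-03, -2.82049365e-04,  9.76082571e-05,
       -1.15305058e-03, -7.21050746e-04]), 'tau': array([ 3.29701834e-03, -4.12896466e+01, -2.60140747e+01, -8.94516256e-05,
        2.98377679e-03,  7.25853579e-05]), 'eef_pos': array([213.86225595, 479.23997555, 247.80381065]), 'ee_rot': array([-2.18158006e-04,  2.08335911e-01,  9.78057174e-01, -5.15211389e-04]), 'force': array([ 0.47661747, -0.34471525,  0.40118037]), 'wrist_torque': array([ 0.00650575, -0.00085064, -0.04532941]), 'grip_force': 0.0, 'grip_width': 0.9955215882561826}
```

View pics/top0.png

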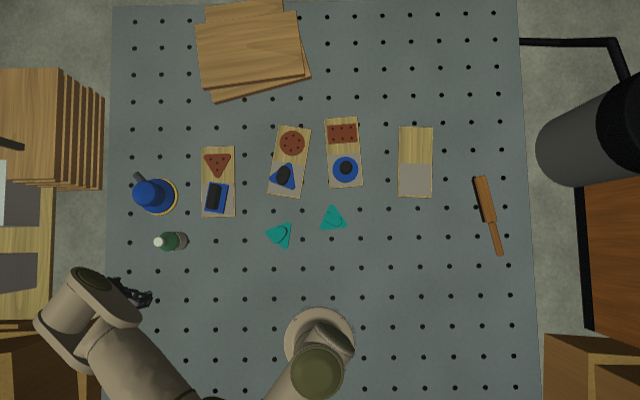

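View pics/sc0.png

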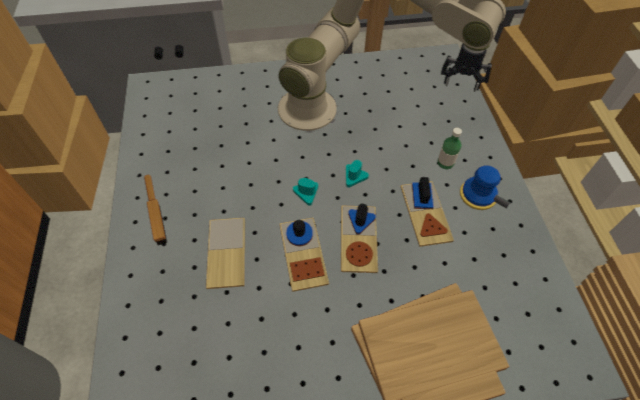

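The top view shows, left to right: triangle-paper board holding the oblong sander (≈218,182), round-paper board holding the delta (≈288,162), oblong-paper board holding the round sander (≈344,152), and the spare board (≈415,162). The turquoise decoys lie at (280,235) and (333,217). I'll look at an enlarged crop.

```bash
python3 - <<'E'
from h import *
p=cv2.imread('pics/top0.png')[110:225,195:355]
cv2.imwrite('pics/c1.png',cv2.resize(p,None,fx=5,fy=5,interpolation=cv2.INTER_CUBIC))
p=cv2.imread('pics/top0.png')[110:210,380:450]
cv2.imwrite('pics/c2.png',cv2.resize(p,None,fx=5,fy=5,interpolation=cv2.INTER_CUBIC))
E
```

```text
(no output)
```

View pics/c1.png

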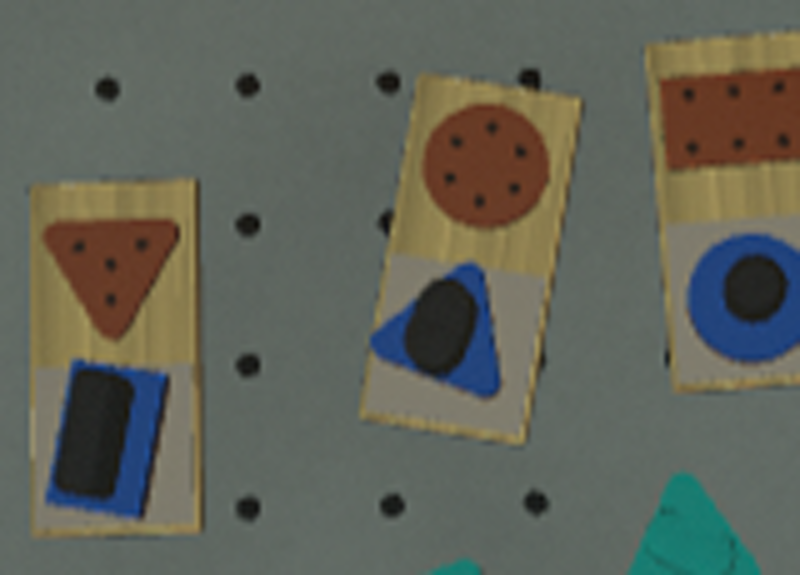

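View pics/c2.png

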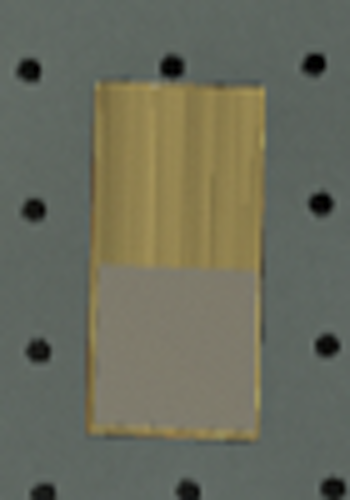

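Crop 1 gives board corners at crop pixels: A (30,186)…(34,537), B (418,74)…(361,417), and C's left edge (646,46)–(675,391). It also shows the sole corners and grip tops. Crop 2 gives the spare board's corners (96,82),(266,87),(258,440),(88,434).

```bash
cat > m.py <<'E'
from h import *
from scipy.optimize import least_squares
f='top0'
def P(x,y,z,ox=195): return w(f,ox+(x+.5)/5-.5,110+(y+.5)/5-.5,z)[:2]
def rect(name,c,ox=195):
    m=np.array([P(*k,12,ox) for k in c]); # far-left, far-right, near-right, near-left
    mod=np.array([[178,56],[178,-56],[-57,-56],[-57,56]])
    def g(p):
        C,S=np.cos(p[2]),np.sin(p[2]); return (mod@np.array([[C,S],[-S,C]])+p[:2]-m).ravel()
    r=least_squares(g,[400,0,0]); print(name,r.x.round(3),'res',abs(r.fun).max().round(1))
rect('A delta',[(30,186),(197,180),(202,531),(34,537)])
rect('B round',[(418,74),(581,98),(524,443),(361,417)])
rect('D spare',[(96,82),(266,87),(258,440),(88,434)],380)
rect('C oblong',[(646,46),(817,32),(843,378),(675,391)])
m=np.array([P(*k,30) for k in [(72,360),(168,374),(143,517),(47,500)]])
d=(m[0]+m[1]-m[2]-m[3])/2;e=(m[0]+m[3]-m[1]-m[2])/2
print('obl sole',m.mean(0),np.linalg.norm(d),np.linalg.norm(e),'yaw',np.arctan2(d[1],d[0]),'grip',P(94,433,78))
m=np.array([P(*k,30) for k in [(470,263),(373,342),(490,397)]]);c=m.mean(0);print('delta',c,'yaw',np.arctan2(*(m[0]-c)[::-1]),np.linalg.norm(m-c,axis=1),'grip',P(441,327,78))
print('round',P(752,298,30),P(755,288,78))
E
python3 m.py
```

```text
A delta [4.65955e+02 3.22066e+02 1.50000e-02] res 0.8
B round [ 5.28669e+02  9.79340e+01 -1.76000e-01] res 1.9
D spare [ 5.16681e+02 -3.24224e+02 -6.20000e-02] res 0.9
C oblong [ 5.54714e+02 -9.75950e+01  5.40000e-02] res 1.7
obl sole [471.41490588 323.16499468] 93.18797792214907 63.526411917723735 yaw -0.17232466213704908 grip [469.52809781 318.07768689]
delta [534.40791788 103.79848293] yaw -0.3583395699156732 [49.34766311 46.63897648 51.03265798] grip [531.44892507 100.72637071]
round [553.49403248 -96.40506648] [551.69267932 -95.80589339]
```

Sizes agree with those given (93x63 sole, corners about 49 mm, board residuals under 2 mm). Plan: round→spare, oblong→C, delta→A, round→B. First I go above the round sander.

```bash
python3 -m jog '[{"delta_pos":[60,-100,0],"angular":[0,0,0.15],"fingers":1},{"delta_pos":[90,-155,0],"angular":[0,0,0.3],"fingers":1},{"delta_pos":[120,-210,0],"angular":[0,0,0.42],"fingers":1},{"delta_pos":[150,-265,-10],"angular":[0,0,0.42],"fingers":1},{"delta_pos":[182,-320,-20],"angular":[0,0,0.42],"fingers":1},{"delta_pos":[214,-375,-30],"angular":[0,0,0.42],"fingers":1},{"delta_pos":[246,-430,-40],"angular":[0,0,0.42],"fingers":1},{"delta_pos":[278,-480,-50],"angular":[0,0,0.42],"fingers":1},{"delta_pos":[308,-530,-50],"angular":[0,0,0.42],"fingers":1},{"delta_pos":[339,-575.5,-50],"angular":[0,0,0.42],"fingers":1}]' 40
python3 -m jog '[{"delta_pos":[0,0,0],"angular":[0,0,0],"fingers":1},{"delta_pos":[0,0,0],"angular":[0,0,0],"fingers":1},{"delta_pos":[0,0,0],"angular":[0,0,0],"fingers":1},{"delta_pos":[0,0,0],"angular":[0,0,0],"fingers":1}]'
python3 - <<'E'
from h import *
c=snap('wrist','w0');print(c['R'],c['t'],c['fx'],c['cx'],c['cy'])
E
```

```text
time_s: 1.35
eef_pos: [527.9, -58.1, 199.7]
ee_rot: [-0.0, 0.0, 1.0, 0.0]
force: [1.0, 0.4, 0.6]
grip_width: 0.997
grip_force: 0.0
time_s: 1.85
eef_pos: [527.1, -55.2, 200.5]
ee_rot: [0.0, -0.001, 1.0, -0.0]
force: [0.4, 0.2, -0.1]
grip_width: 1.004
grip_force: 0.0
[[-2.57610796e-03  9.99996658e-01 -2.16262249e-04]
 [ 9.61922685e-01  2.53713178e-03  2.73309919e-01]
 [ 2.73309555e-01  4.96048296e-04 -9.61926006e-01]] [  56.85962934 -529.24267663  187.59822633] 309.70691628693146 319.6634172277651 200.1391068718838
```

View pics/w0.png

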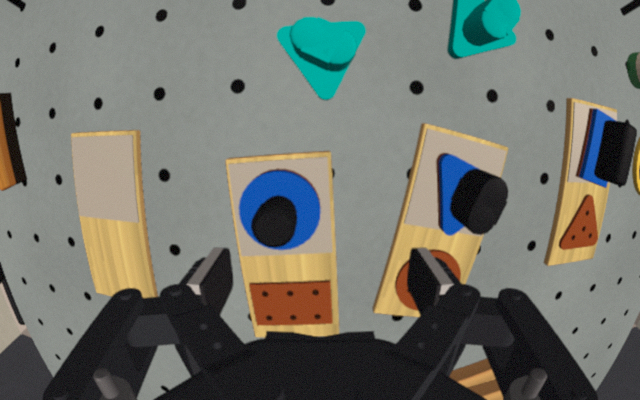

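The wrist view shows the round sole centred at (280,208) with its knob top at (275,221). The spare pad's corners are at about (73,135),(136,133),(139,221),(83,215). I convert these with the fisheye model.

```bash
cat >> h.py <<'E'
def fw(f,u,v,z):
    c=np.load('pics/'+f+'.npz'); R,t=c['R'],c['t']
    a=np.array([(u-c['cx'])/c['fx'],(v-c['cy'])/c['fy']]); th=np.hypot(*a)
    d=R.T@np.r_[a/th*np.sin(th),np.cos(th)]; o=-R.T@t
    return (o+d*(z-o[2])/d[2])[:2].round(1)
E
python3 - <<'E'
from h import *
for n,p,z in [('sole',(280,208),30),('knob',(275,221),78),('C1',(231,162),14),('C2',(328,155),14),('C3',(334,252),14),('C4',(243,256),14),('S1',(73,136),14),('S2',(136,135),14),('S3',(139,221),14),('S4',(83,215),14)]: print(n,fw('w0',*p,z))
E
```

```text
sole [550.1 -95.2]
knob [546.8 -93.5]
C1 [ 505.3 -147.9]
C2 [498.9 -47.2]
C3 [606.1 -39.4]
C4 [ 612.7 -142.6]
S1 [ 462.5 -369. ]
S2 [ 470.4 -263.2]
S3 [ 573.2 -274. ]
S4 [ 567.8 -371.2]
```

Both cameras agree within about 3 mm. I grasp the round sander at about (551,-95).

```bash
python3 -m jog '[{"delta_pos":[24,-40,0],"angular":[0,0,0],"fingers":1},{"delta_pos":[24,-40,-50],"angular":[0,0,0],"fingers":1},{"delta_pos":[24,-40,-100],"angular":[0,0,0],"fingers":1},{"delta_pos":[24,-40,-125],"angular":[0,0,0],"fingers":1},{"delta_pos":[24,-40,-142],"angular":[0,0,0],"fingers":1},{"delta_pos":[24,-40,-142],"angular":[0,0,0],"fingers":1},{"delta_pos":[24,-40,-142],"angular":[0,0,0],"fingers":1}]' 40
python3 -m jog '[{"delta_pos":[0,0,0],"angular":[0,0,0],"fingers":0.3},{"delta_pos":[0,0,0],"angular":[0,0,0],"fingers":0},{"delta_pos":[0,0,0],"angular":[0,0,0],"fingers":0},{"delta_pos":[0,0,0],"angular":[0,0,0],"fingers":0},{"delta_pos":[0,0,0],"angular":[0,0,0],"fingers":0},{"delta_pos":[0,0,0],"angular":[0,0,0],"fingers":0},{"delta_pos":[0,0,0],"angular":[0,0,0],"fingers":0},{"delta_pos":[0,0,0],"angular":[0,0,0],"fingers":0}]' 40
```

```text
time_s: 2.78
eef_pos: [551.9, -96.2, 59.4]
ee_rot: [0.001, -0.0, 1.0, -0.0]
force: [0.5, 0.4, 0.9]
grip_width: 0.998
grip_force: 0.0
time_s: 3.78
eef_pos: [551.5, -96.2, 58.8]
ee_rot: [0.0, -0.0, 1.0, -0.0]
force: [-2.7, 0.5, 5.3]
grip_width: 0.455
grip_force: 40.2
```

```bash
python3 -m jog '[{"delta_pos":[0,0,20],"angular":[0,0,0],"fingers":0},{"delta_pos":[0,0,60],"angular":[0,0,0],"fingers":0},{"delta_pos":[-8,-50,60],"angular":[0,0,0],"fingers":0},{"delta_pos":[-16,-100,60],"angular":[0,0,0],"fingers":0},{"delta_pos":[-24,-150,60],"angular":[0,0,0],"fingers":0},{"delta_pos":[-30,-200,60],"angular":[0,0,0],"fingers":0},{"delta_pos":[-34,-226,60],"angular":[0,0,0],"fingers":0},{"delta_pos":[-34,-226,60],"angular":[0,0,0],"fingers":0},{"delta_pos":[-34,-226,60],"angular":[0,0,0],"fingers":0}]' 40
python3 - <<'E'
from h import *
snap('top','t1')
p=cv2.imread('pics/t1.png')[100:220,190:460]
cv2.imwrite('pics/t1c.png',cv2.resize(p,None,fx=2.9,fy=2.9,interpolation=cv2.INTER_CUBIC))
E
```

```text
time_s: 4.9
eef_pos: [517.5, -320.9, 117.9]
ee_rot: [-0.0, -0.001, 1.0, 0.0]
force: [0.7, -0.9, -1.0]
grip_width: 0.46
grip_force: 40.9
```

View pics/t1c.png

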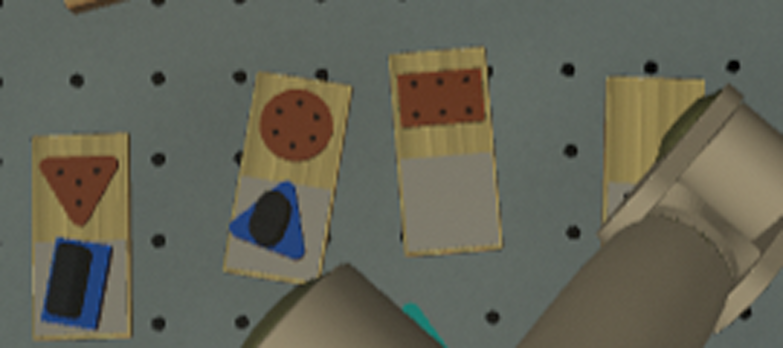

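The round sander is lifted and the oblong board's pad is clear (pad at about (395–500,152–250) in the crop). I put it down on the spare pad and release.

```bash
python3 -m jog '[{"delta_pos":[0,0,-30],"angular":[0,0,0],"fingers":0},{"delta_pos":[0,0,-48],"angular":[0,0,0],"fingers":0},{"delta_pos":[0,0,-54],"angular":[0,0,0],"fingers":0},{"delta_pos":[0,0,-57],"angular":[0,0,0],"fingers":0},{"delta_pos":[0,0,-59],"angular":[0,0,0],"fingers":0},{"delta_pos":[0,0,-59],"angular":[0,0,0],"fingers":0},{"delta_pos":[0,0,-59],"angular":[0,0,0],"fingers":0}]' 40
python3 -m jog '[{"delta_pos":[0,0,0],"angular":[0,0,0],"fingers":0.6},{"delta_pos":[0,0,0],"angular":[0,0,0],"fingers":0.8},{"delta_pos":[0,0,0],"angular":[0,0,0],"fingers":1},{"delta_pos":[0,0,0],"angular":[0,0,0],"fingers":1},{"delta_pos":[0,0,0],"angular":[0,0,0],"fingers":1},{"delta_pos":[0,0,40],"angular":[0,0,0],"fingers":1},{"delta_pos":[0,0,90],"angular":[0,0,0],"fingers":1},{"delta_pos":[0,0,140],"angular":[0,0,0],"fingers":1},{"delta_pos":[0,50,140],"angular":[0,0,0],"fingers":1},{"delta_pos":[0,100,140],"angular":[0,0,0],"fingers":1}]'
python3 -m jog '[{"delta_pos":[-5,60,0],"angular":[0,0,0],"fingers":1},{"delta_pos":[-10,120,0],"angular":[0,0,0],"fingers":1},{"delta_pos":[-15,180,0],"angular":[0,0,0],"fingers":1},{"delta_pos":[-20,240,0],"angular":[0,0,0],"fingers":1},{"delta_pos":[-25,300,0],"angular":[0,0,0],"fingers":1},{"delta_pos":[-30,360,0],"angular":[0,0,0],"fingers":1},{"delta_pos":[-40,420,0],"angular":[0,0,-0.1],"fingers":1},{"delta_pos":[-50,465,0],"angular":[0,0,-0.17],"fingers":1},{"delta_pos":[-50,465,0],"angular":[0,0,-0.17],"fingers":1},{"delta_pos":[-50,465,0],"angular":[0,0,-0.17],"fingers":1}]'
python3 - <<'E'
from h import *
snap('wrist','w1');snap('top','t2')
p=cv2.imread('pics/t2.png')[100:220,370:460]
cv2.imwrite('pics/t2c.png',cv2.resize(p,None,fx=5,fy=5,interpolation=cv2.INTER_CUBIC))
E
```

```text
time_s: 5.82
eef_pos: [517.4, -322.2, 59.6]
ee_rot: [0.0, -0.0, 1.0, -0.0]
force: [0.3, 0.2, -1.5]
grip_width: 0.457
grip_force: 40.9
time_s: 7.08
eef_pos: [517.1, -221.1, 199.6]
ee_rot: [0.0, 0.0, 1.0, -0.0]
force: [0.3, -0.4, -0.4]
grip_width: 0.999
grip_force: 0.0
time_s: 8.32
eef_pos: [467.4, 242.5, 199.2]
ee_rot: [0.0, 0.085, 0.996, -0.0]
force: [0.3, 0.9, -0.3]
grip_width: 1.0
grip_force: 0.0
```

View pics/w1.png

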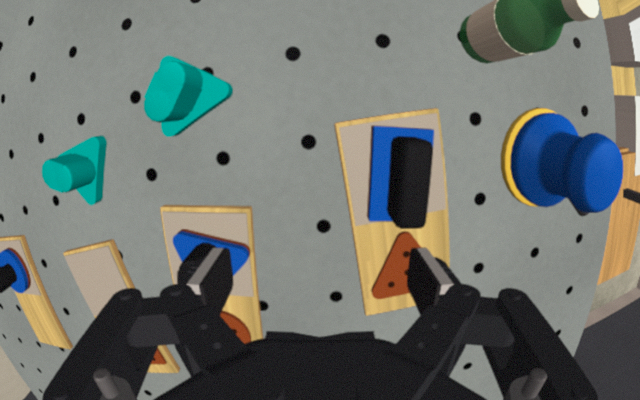

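View pics/t2c.png

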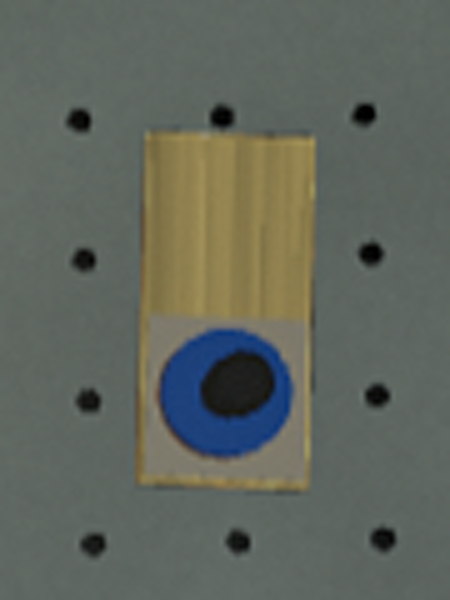

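The round sander stands centred on the spare pad (sole at about (226,393), pad spanning 145–310). The wrist view shows the oblong sole's corners at about (372,127),(433,129),(369,219). I compute its pose.

```bash
python3 - <<'E'
from h import *
a=[fw('w1',*p,30) for p in [(372,127),(433,129),(369,219)]]
d=a[2]-a[0];e=a[1]-a[0];print(a,np.hypot(*d),np.hypot(*e),np.arctan2(d[1],d[0]),np.arctan2(-e[0],e[1]),a[0]+d/2+e/2)
for p in [(392,138),(432,137),(427,227),(390,225)]: print(fw('w1',*p,78))
for q in [(336,124),(438,109),(452,225)]: print(fw('w1',*q,14))
print(w('t2',370+226.5/5-.5,100+393.5/5-.5,30))
E
```

```text
[array([418.7, 300.9]), array([428.4, 362. ]), array([509.5, 285.8])] 92.04699886471042 61.86517598778818 -0.16479147078577566 -0.1574422129186637 [468.95 323.9 ]
[426.6 308.2]
[430.2 342.6]
[508.3 331.6]
[500.2 298.1]
[411.3 268.2]
[409.8 376.2]
[540.2 382.7]
[ 519.10404454 -320.82992642   30.        ]
```

```bash
python3 -m jog '[{"delta_pos":[2,50,0],"angular":[0,0,0],"fingers":1},{"delta_pos":[2.5,79.5,0],"angular":[0,0,0],"fingers":1},{"delta_pos":[2.5,79.5,-50],"angular":[0,0,0],"fingers":1},{"delta_pos":[2.5,79.5,-100],"angular":[0,0,0],"fingers":1},{"delta_pos":[2.5,79.5,-130],"angular":[0,0,0],"fingers":1},{"delta_pos":[2.5,79.5,-141],"angular":[0,0,0],"fingers":1},{"delta_pos":[2.5,79.5,-141],"angular":[0,0,0],"fingers":1},{"delta_pos":[2.5,79.5,-141],"angular":[0,0,0],"fingers":1}]' 40
python3 -m jog '[{"delta_pos":[0,0,0],"angular":[0,0,0],"fingers":0.3},{"delta_pos":[0,0,0],"angular":[0,0,0],"fingers":0},{"delta_pos":[0,0,0],"angular":[0,0,0],"fingers":0},{"delta_pos":[0,0,0],"angular":[0,0,0],"fingers":0},{"delta_pos":[0,0,0],"angular":[0,0,0],"fingers":0},{"delta_pos":[0,0,0],"angular":[0,0,0],"fingers":0},{"delta_pos":[0,0,0],"angular":[0,0,0],"fingers":0},{"delta_pos":[0,0,0],"angular":[0,0,0],"fingers":0}]' 40
```

```text
time_s: 9.43
eef_pos: [470.6, 322.5, 59.6]
ee_rot: [0.001, 0.085, 0.996, 0.001]
force: [-0.9, 0.4, -0.1]
grip_width: 1.002
grip_force: 0.0
time_s: 10.42
eef_pos: [470.0, 322.6, 58.6]
ee_rot: [0.0, 0.085, 0.996, 0.0]
force: [-0.0, 0.8, 5.8]
grip_width: 0.346
grip_force: 41.2
```

```bash
python3 -m jog '[{"delta_pos":[0,0,30],"angular":[0,0,0],"fingers":0},{"delta_pos":[0,0,80],"angular":[0,0,0],"fingers":0},{"delta_pos":[8,-40,105],"angular":[0,0,0.05],"fingers":0},{"delta_pos":[18,-90,105],"angular":[0,0,0.1],"fingers":0},{"delta_pos":[30,-145,105],"angular":[0,0,0.15],"fingers":0},{"delta_pos":[40,-200,105],"angular":[0,0,0.225],"fingers":0},{"delta_pos":[52,-255,105],"angular":[0,0,0.225],"fingers":0},{"delta_pos":[64,-310,105],"angular":[0,0,0.225],"fingers":0},{"delta_pos":[75,-365,105],"angular":[0,0,0.225],"fingers":0},{"delta_pos":[85.5,-418.5,105],"angular":[0,0,0.225],"fingers":0}]' 40
python3 -m jog '[{"delta_pos":[0,0,0],"angular":[0,0,0],"fingers":0},{"delta_pos":[0,0,0],"angular":[0,0,0],"fingers":0},{"delta_pos":[0,0,0],"angular":[0,0,0],"fingers":0}]'
python3 - <<'E'
from h import *
snap('wrist','w2')
E
```

```text
time_s: 11.68
eef_pos: [555.0, -97.9, 162.5]
ee_rot: [-0.001, -0.027, 1.0, 0.0]
force: [1.4, 0.8, -2.0]
grip_width: 0.341
grip_force: 40.5
time_s: 12.05
eef_pos: [555.1, -95.0, 163.0]
ee_rot: [-0.0, -0.028, 1.0, 0.0]
force: [0.1, -0.3, -2.2]
grip_width: 0.349
grip_force: 40.6
```

View pics/w2.png

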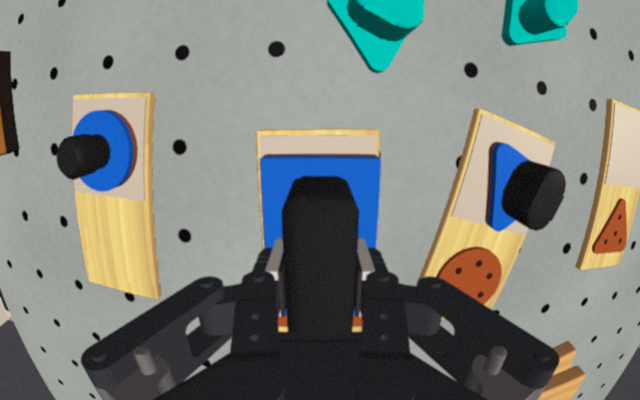

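The wrist view shows the sole's near edge at (261,156)–(379,156) and the board's near edge at (257,131)–(380,130), so they look square. I check the centring.

```bash
python3 - <<'E'
from h import *
a=fw('w2',261,156,135),fw('w2',379,156,135);print(a,(a[0]+a[1])/2)
b=fw('w2',259,134,14),fw('w2',379,133,14);print(b,(b[0]+b[1])/2)
for q in [(475,109),(554,142),(422,278)]: print(fw('w2',*q,12))
E
```

```text
(array([ 508.1, -127.4]), array([504.6, -68.3])) [506.35 -97.85]
(array([ 505.6, -152.1]), array([498.6, -45.6])) [502.1  -98.85]
[465.1  48.4]
[482.9 158.7]
[643.7  18.9]
```

Centred within about 1–2 mm. I lower, release, and move toward the delta.

```bash
python3 -m jog '[{"delta_pos":[0.5,-1,-50],"angular":[0,0,0],"fingers":0},{"delta_pos":[0.5,-1,-85],"angular":[0,0,0],"fingers":0},{"delta_pos":[0.5,-1,-97],"angular":[0,0,0],"fingers":0},{"delta_pos":[0.5,-1,-101],"angular":[0,0,0],"fingers":0},{"delta_pos":[0.5,-1,-104],"angular":[0,0,0],"fingers":0},{"delta_pos":[0.5,-1,-104],"angular":[0,0,0],"fingers":0},{"delta_pos":[0.5,-1,-104],"angular":[0,0,0],"fingers":0}]' 40
python3 -m jog '[{"delta_pos":[0,0,0],"angular":[0,0,0],"fingers":0.6},{"delta_pos":[0,0,0],"angular":[0,0,0],"fingers":0.8},{"delta_pos":[0,0,0],"angular":[0,0,0],"fingers":1},{"delta_pos":[0,0,0],"angular":[0,0,0],"fingers":1},{"delta_pos":[0,0,0],"angular":[0,0,0],"fingers":1},{"delta_pos":[0,0,40],"angular":[0,0,0],"fingers":1},{"delta_pos":[0,0,90],"angular":[0,0,0],"fingers":1},{"delta_pos":[0,0,140],"angular":[0,0,0],"fingers":1},{"delta_pos":[-20,50,140],"angular":[0,0,-0.15],"fingers":1},{"delta_pos":[-40,90,140],"angular":[0,0,-0.3],"fingers":1}]'
python3 -m jog '[{"delta_pos":[-10,50,0],"angular":[0,0,-0.11],"fingers":1},{"delta_pos":[-10,50,0],"angular":[0,0,-0.11],"fingers":1},{"delta_pos":[-10,50,0],"angular":[0,0,-0.11],"fingers":1},{"delta_pos":[-10,50,0],"angular":[0,0,-0.11],"fingers":1}]'
python3 - <<'E'
from h import *
snap('wrist','w3')
E
```

```text
time_s: 12.98
eef_pos: [556.1, -97.2, 59.8]
ee_rot: [0.001, -0.028, 1.0, -0.0]
force: [-0.1, -0.3, -1.3]
grip_width: 0.348
grip_force: 40.6
time_s: 14.22
eef_pos: [515.2, -5.9, 199.6]
ee_rot: [0.0, 0.125, 0.992, 0.0]
force: [-0.1, -0.0, 0.1]
grip_width: 0.996
grip_force: 0.0
time_s: 14.72
eef_pos: [506.1, 41.9, 199.1]
ee_rot: [-0.0, 0.177, 0.984, -0.0]
force: [-0.5, 0.0, 0.3]
grip_width: 1.003
grip_force: 0.0
```

View pics/w3.png

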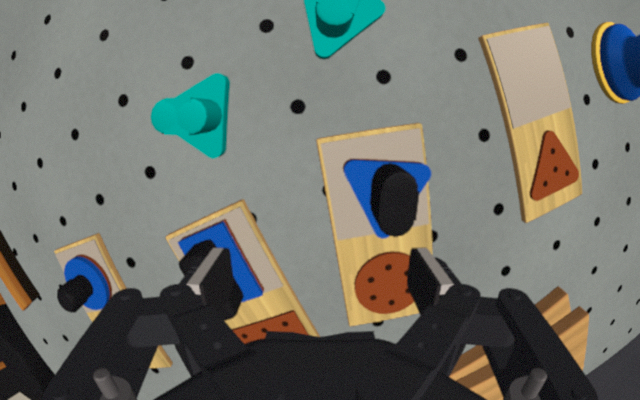

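The oblong sander is in place. The wrist view shows the delta sole with corners at about (346,164),(429,169),(386,237), the grip above it, and pad A empty with corners (483,38),(548,24),(574,108),(514,128).

```bash
python3 - <<'E'
from h import *
m=np.array([fw('w3',*p,30) for p in [(386,237),(346,164),(429,169)]]);c=m.mean(0);print(m,c,np.linalg.norm(m-c,axis=1),np.arctan2(*(m[0]-c)[::-1]))
e=fw('w3',425,163,30)-fw('w3',352,159,30);print('edge yaw',np.arctan2(-e[0],e[1]))
print(fw('w3',397,196,78))
A=np.array([fw('w3',*p,14) for p in [(483,38),(548,24),(574,108),(514,128)]]);print(A,A.mean(0))
B=np.array([fw('w3',*p,14) for p in [(321,139),(421,128),(430,233),(340,240)]]);print(B,B.mean(0))
E
```

```text
[[580.9  87.7]
 [494.4  73. ]
 [527.1 150.8]] [534.13333333 103.83333333] [49.47125989 50.29346103 47.49037329] -0.33219125746897904
edge yaw -0.39031244950971417
[525.9 103.6]
[[413.7 265. ]
 [411.3 373.1]
 [521.8 381.3]
 [520.5 272.5]] [466.825 322.975]
[[464.8  58.4]
 [487.6 159.6]
 [602.9 138.3]
 [573.7  40.3]] [532.25  99.15]
```

```bash
python3 -m jog '[{"delta_pos":[20,50,0],"angular":[0,0,0],"fingers":1},{"delta_pos":[27,61.5,-10],"angular":[0,0,0],"fingers":1},{"delta_pos":[27,61.5,-60],"angular":[0,0,0],"fingers":1},{"delta_pos":[27,61.5,-100],"angular":[0,0,0],"fingers":1},{"delta_pos":[27,61.5,-130],"angular":[0,0,0],"fingers":1},{"delta_pos":[27,61.5,-141],"angular":[0,0,0],"fingers":1},{"delta_pos":[27,61.5,-141],"angular":[0,0,0],"fingers":1},{"delta_pos":[27,61.5,-141],"angular":[0,0,0],"fingers":1}]' 40
python3 -m jog '[{"delta_pos":[0,0,0],"angular":[0,0,0],"fingers":0.3},{"delta_pos":[0,0,0],"angular":[0,0,0],"fingers":0},{"delta_pos":[0,0,0],"angular":[0,0,0],"fingers":0},{"delta_pos":[0,0,0],"angular":[0,0,0],"fingers":0},{"delta_pos":[0,0,0],"angular":[0,0,0],"fingers":0},{"delta_pos":[0,0,0],"angular":[0,0,0],"fingers":0},{"delta_pos":[0,0,0],"angular":[0,0,0],"fingers":0},{"delta_pos":[0,0,0],"angular":[0,0,0],"fingers":0}]' 40
python3 -m jog '[{"delta_pos":[0,0,30],"angular":[0,0,0],"fingers":0},{"delta_pos":[0,0,80],"angular":[0,0,0],"fingers":0},{"delta_pos":[-12,40,100],"angular":[0,0,0.15],"fingers":0},{"delta_pos":[-27,90,100],"angular":[0,0,0.3],"fingers":0},{"delta_pos":[-42,145,100],"angular":[0,0,0.37],"fingers":0},{"delta_pos":[-57,195,100],"angular":[0,0,0.37],"fingers":0},{"delta_pos":[-67,219,100],"angular":[0,0,0.37],"fingers":0},{"delta_pos":[-67,219,100],"angular":[0,0,0.37],"fingers":0},{"delta_pos":[-67,219,100],"angular":[0,0,0.37],"fingers":0},{"delta_pos":[-67,219,100],"angular":[0,0,0.37],"fingers":0}]' 40
python3 - <<'E'
from h import *
snap('wrist','w4')
E
```

```text
time_s: 15.78
eef_pos: [533.5, 104.2, 59.4]
ee_rot: [0.001, 0.177, 0.984, 0.0]
force: [0.2, 0.1, 0.1]
grip_width: 1.002
grip_force: 0.0
time_s: 16.77
eef_pos: [533.0, 104.5, 58.6]
ee_rot: [0.0, 0.176, 0.984, 0.0]
force: [-1.5, -0.1, 4.7]
grip_width: 0.397
grip_force: 40.6
time_s: 18.02
eef_pos: [466.2, 322.5, 158.0]
ee_rot: [-0.0, -0.007, 1.0, -0.0]
force: [-0.9, 0.3, -2.2]
grip_width: 0.4
grip_force: 40.4
```

View pics/w4.png

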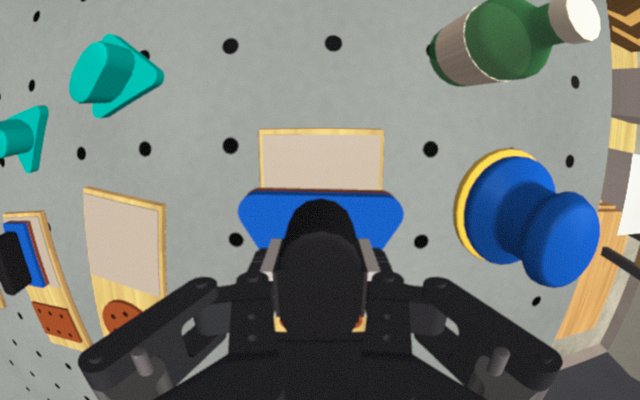

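The held delta's near edge lies at row 193, columns 238–404, and pad A's near edge at (260,133)–(383,132).

```bash
python3 - <<'E'
from h import *
print(fw('w4',321,194,130), fw('w4',321,190,114), fw('w4',260,132,14),fw('w4',383,132,14))
print([fw('w4',*p,14) for p in [(86,193),(163,207),(161,292),(96,283)]])
E
```

```text
[437.2 322.5] [439.1 322.6] [412.4 269.3] [410.7 376.7]
[array([469. ,  61.6]), array([482.8, 166.5]), array([584.2, 144.2]), array([585.8,  42.9])]
```

```bash
python3 -m jog '[{"delta_pos":[-1.5,0.5,-50],"angular":[0,0,0],"fingers":0},{"delta_pos":[-1.5,0.5,-80],"angular":[0,0,0],"fingers":0},{"delta_pos":[-1.5,0.5,-92],"angular":[0,0,0],"fingers":0},{"delta_pos":[-1.5,0.5,-96],"angular":[0,0,0],"fingers":0},{"delta_pos":[-1.5,0.5,-99],"angular":[0,0,0],"fingers":0},{"delta_pos":[-1.5,0.5,-99],"angular":[0,0,0],"fingers":0},{"delta_pos":[-1.5,0.5,-99],"angular":[0,0,0],"fingers":0}]' 40
python3 -m jog '[{"delta_pos":[0,0,0],"angular":[0,0,0],"fingers":0.6},{"delta_pos":[0,0,0],"angular":[0,0,0],"fingers":0.8},{"delta_pos":[0,0,0],"angular":[0,0,0],"fingers":1},{"delta_pos":[0,0,0],"angular":[0,0,0],"fingers":1},{"delta_pos":[0,0,0],"angular":[0,0,0],"fingers":1},{"delta_pos":[0,0,40],"angular":[0,0,0],"fingers":1},{"delta_pos":[0,0,90],"angular":[0,0,0],"fingers":1},{"delta_pos":[0,0,140],"angular":[0,0,0],"fingers":1},{"delta_pos":[10,-50,140],"angular":[0,0,0],"fingers":1},{"delta_pos":[10,-100,140],"angular":[0,0,0],"fingers":1}]'
python3 -m jog '[{"delta_pos":[5,-60,0],"angular":[0,0,0],"fingers":1},{"delta_pos":[10,-120,0],"angular":[0,0,0],"fingers":1},{"delta_pos":[15,-180,0],"angular":[0,0,0],"fingers":1},{"delta_pos":[20,-240,0],"angular":[0,0,0],"fingers":1},{"delta_pos":[25,-300,0],"angular":[0,0,0],"fingers":1},{"delta_pos":[30,-360,0],"angular":[0,0,0],"fingers":1},{"delta_pos":[35,-420,0],"angular":[0,0,0],"fingers":1},{"delta_pos":[40,-480,0],"angular":[0,0,0],"fingers":1},{"delta_pos":[43,-520,0],"angular":[0,0,0],"fingers":1},{"delta_pos":[43,-544,0],"angular":[0,0,0],"fingers":1}]'
python3 -m jog '[{"delta_pos":[0,0,0],"angular":[0,0,0],"fingers":1},{"delta_pos":[0,0,0],"angular":[0,0,0],"fingers":1}]'
```

```text
time_s: 18.95
eef_pos: [464.5, 324.1, 59.8]
ee_rot: [0.0, -0.008, 1.0, 0.0]
force: [0.3, 0.1, -2.2]
grip_width: 0.395
grip_force: 40.4
time_s: 20.2
eef_pos: [474.6, 222.8, 199.6]
ee_rot: [0.001, -0.008, 1.0, 0.0]
force: [1.3, 0.4, -0.7]
grip_width: 1.0
grip_force: 0.0
time_s: 21.45
eef_pos: [517.0, -322.1, 198.8]
ee_rot: [-0.0, -0.007, 1.0, 0.0]
force: [0.1, 0.5, 0.2]
grip_width: 1.001
grip_force: 0.0
time_s: 21.7
eef_pos: [517.4, -319.2, 199.2]
ee_rot: [-0.0, -0.008, 1.0, 0.0]
force: [-0.6, -0.2, -0.4]
grip_width: 0.995
grip_force: 0.0
```

```bash
python3 -m jog '[{"delta_pos":[0.5,-2,-50],"angular":[0,0,0],"fingers":1},{"delta_pos":[0.5,-2,-100],"angular":[0,0,0],"fingers":1},{"delta_pos":[0.5,-2,-130],"angular":[0,0,0],"fingers":1},{"delta_pos":[0.5,-2,-141],"angular":[0,0,0],"fingers":1},{"delta_pos":[0.5,-2,-141],"angular":[0,0,0],"fingers":1},{"delta_pos":[0.5,-2,-141],"angular":[0,0,0],"fingers":1}]' 40
python3 -m jog '[{"delta_pos":[0,0,0],"angular":[0,0,0],"fingers":0.3},{"delta_pos":[0,0,0],"angular":[0,0,0],"fingers":0},{"delta_pos":[0,0,0],"angular":[0,0,0],"fingers":0},{"delta_pos":[0,0,0],"angular":[0,0,0],"fingers":0},{"delta_pos":[0,0,0],"angular":[0,0,0],"fingers":0},{"delta_pos":[0,0,0],"angular":[0,0,0],"fingers":0},{"delta_pos":[0,0,0],"angular":[0,0,0],"fingers":0},{"delta_pos":[0,0,0],"angular":[0,0,0],"fingers":0}]' 40
python3 -m jog '[{"delta_pos":[0,0,30],"angular":[0,0,0],"fingers":0},{"delta_pos":[0,0,80],"angular":[0,0,0],"fingers":0},{"delta_pos":[2,40,105],"angular":[0,0,0],"fingers":0},{"delta_pos":[4,100,105],"angular":[0,0,0],"fingers":0},{"delta_pos":[6,160,105],"angular":[0,0,0],"fingers":0},{"delta_pos":[8,220,105],"angular":[0,0,0],"fingers":0},{"delta_pos":[10,280,105],"angular":[0,0,-0.08],"fingers":0},{"delta_pos":[12,340,105],"angular":[0,0,-0.16],"fingers":0},{"delta_pos":[13,390,105],"angular":[0,0,-0.18],"fingers":0},{"delta_pos":[13,420,105],"angular":[0,0,-0.18],"fingers":0}]' 40
python3 -m jog '[{"delta_pos":[0,0,0],"angular":[0,0,0],"fingers":0},{"delta_pos":[0,0,0],"angular":[0,0,0],"fingers":0},{"delta_pos":[0,0,0],"angular":[0,0,0],"fingers":0}]'
python3 - <<'E'
from h import *
snap('wrist','w5')
E
```

```text
time_s: 22.45
eef_pos: [518.5, -322.4, 59.8]
ee_rot: [0.001, -0.008, 1.0, -0.001]
force: [-0.3, -0.8, -0.2]
grip_width: 0.994
grip_force: 0.0
time_s: 23.45
eef_pos: [517.9, -322.2, 58.8]
ee_rot: [0.0, -0.008, 1.0, -0.0]
force: [-2.2, 0.9, 5.7]
grip_width: 0.454
grip_force: 40.6
time_s: 24.7
eef_pos: [530.3, 100.2, 162.8]
ee_rot: [-0.0, 0.081, 0.997, 0.0]
force: [0.4, -0.4, -1.6]
grip_width: 0.458
grip_force: 41.1
time_s: 25.08
eef_pos: [530.9, 97.0, 163.0]
ee_rot: [-0.0, 0.083, 0.997, -0.0]
force: [0.1, 0.5, -2.6]
grip_width: 0.455
grip_force: 41.1
```

View pics/w5.png

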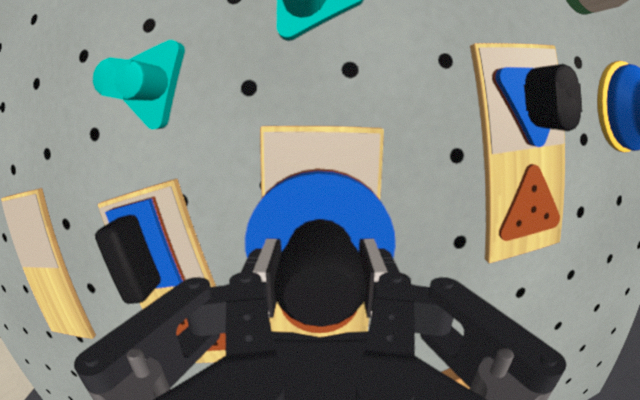

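The held round sole's near rim is at (320,172) and spans columns 245–395. The pad B near edge is at (262,131)–(383,131).

```bash
python3 - <<'E'
from h import *
u=np.array([np.cos(-.166),np.sin(-.166)])
print(fw('w5',320,172,135)+42*u); b=(fw('w5',262,131,14)+fw('w5',383,131,14))/2; print(b+53*u, fw('w5',383,131,14)-fw('w5',262,131,14))
E
```

```text
[532.42265161  96.65997598]
[529.02144132  99.59235065] [ 17.5 106.1]
```

Pad centre is (529,99.5) by this view and about (530.5,98.5) earlier; I shift by (-2,+2) and place.

```bash
python3 -m jog '[{"delta_pos":[-2,2,-50],"angular":[0,0,0],"fingers":0},{"delta_pos":[-2,2,-85],"angular":[0,0,0],"fingers":0},{"delta_pos":[-2,2,-97],"angular":[0,0,0],"fingers":0},{"delta_pos":[-2,2,-101],"angular":[0,0,0],"fingers":0},{"delta_pos":[-2,2,-104],"angular":[0,0,0],"fingers":0},{"delta_pos":[-2,2,-104],"angular":[0,0,0],"fingers":0},{"delta_pos":[-2,2,-104],"angular":[0,0,0],"fingers":0}]' 40
python3 -m jog '[{"delta_pos":[0,0,0],"angular":[0,0,0],"fingers":0.6},{"delta_pos":[0,0,0],"angular":[0,0,0],"fingers":0.8},{"delta_pos":[0,0,0],"angular":[0,0,0],"fingers":1},{"delta_pos":[0,0,0],"angular":[0,0,0],"fingers":1},{"delta_pos":[0,0,0],"angular":[0,0,0],"fingers":1},{"delta_pos":[0,0,40],"angular":[0,0,0],"fingers":1},{"delta_pos":[0,0,90],"angular":[0,0,0],"fingers":1},{"delta_pos":[0,0,140],"angular":[0,0,0],"fingers":1},{"delta_pos":[-50,-30,170],"angular":[0,0,0],"fingers":1},{"delta_pos":[-100,-60,200],"angular":[0,0,0],"fingers":1}]'
python3 -m jog '[{"delta_pos":[-50,-10,30],"angular":[0,0,0],"fingers":1},{"delta_pos":[-100,-20,50],"angular":[0,0,0],"fingers":1},{"delta_pos":[-100,-20,50],"angular":[0,0,0],"fingers":1},{"delta_pos":[-100,-20,50],"angular":[0,0,0],"fingers":1},{"delta_pos":[-100,-20,50],"angular":[0,0,0],"fingers":1}]'
python3 - <<'E'
from h import *
snap('top','t5'); p=cv2.imread('pics/t5.png')[100:260,120:520]
cv2.imwrite('pics/t5c.png',cv2.resize(p,None,fx=2,fy=2,interpolation=cv2.INTER_CUBIC))
s=cv2.imread('pics/t5.png')[110:225,195:355]
cv2.imwrite('pics/t5d.png',cv2.resize(s,None,fx=5,fy=5,interpolation=cv2.INTER_CUBIC))
E
```

```text
time_s: 26.0
eef_pos: [529.1, 99.9, 59.8]
ee_rot: [0.001, 0.082, 0.997, 0.0]
force: [-0.1, -0.5, -0.9]
grip_width: 0.455
grip_force: 41.1
time_s: 27.25
eef_pos: [432.2, 42.3, 257.2]
ee_rot: [0.0, 0.082, 0.997, -0.0]
force: [-0.4, -0.6, 0.7]
grip_width: 1.0
grip_force: 0.0
time_s: 27.88
eef_pos: [334.0, 22.8, 305.7]
ee_rot: [-0.001, 0.082, 0.997, 0.0]
force: [0.2, -0.6, 0.8]
grip_width: 0.999
grip_force: 0.0
```

View pics/t5c.png

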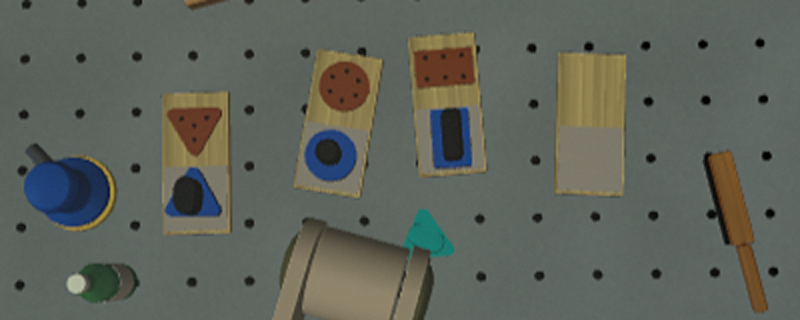

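View pics/t5d.png

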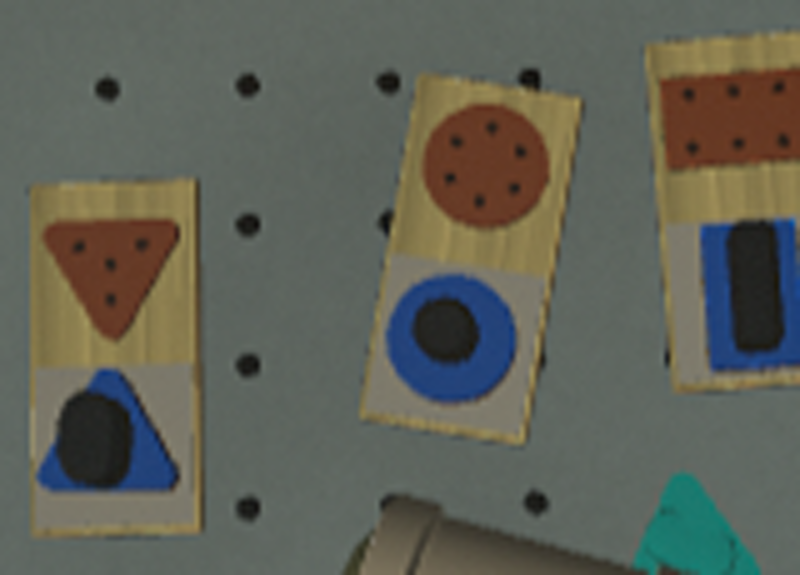

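Each sander is on the matching board: triangular at (110,440), round at (452,338), oblong beneath its own paper. The spare pad is empty and the bystanders have not moved. A quick centring check follows.

```bash
python3 - <<'E'
from h import *
P=lambda x,y,z:w('t5',195+(x+.5)/5-.5,110+(y+.5)/5-.5,z)[:2].round(1)
print('delta',np.mean([P(*k,30) for k in[(110,367),(37,490),(181,490)]],0),'pad',np.mean([P(*k,14) for k in [(35,368),(196,363),(198,526),(37,532)]],0))
print('round',P(452,338,30),'pad',np.mean([P(*k,14) for k in [(391,253),(547,276),(520,437),(364,412)]],0))
E
```

```text
delta [464.03333333 321.96666667] pad [466.7   321.775]
round [531.6  98.8] pad [529.8    98.225]
```

Both are within about 3 mm of the pad centres, so I hand in the job.

```bash
python3 -c "
from rig import ctrl
print(ctrl.finish_job())"
```

```text
the job is handed in; nothing more can be done
None
```

The job is handed in: all three hand sanders stand on their own pads, with the round and triangular ones measured within about 3 mm of centre after placing and the oblong one checked to 1–2 mm just before it was set down; the round one was parked on the spare pad first, that pad is empty again, and the bystanders were not disturbed.

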